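# Weigh a meal box on the ward trolley's label scale

## Robot

A 6-joint arm with a two-finger parallel gripper is mounted at the origin on the work surface. World frame = base frame: x ahead of the robot, y to its left, z up, the work surface at z = 0. Lengths are in m, angles in degrees, forces in N, time in s.
With the tool pointing down it reaches from about 0.325 to 0.775 m from the base axis. Payload 5.5 kg.
Tool frame: the origin (TCP) lies at the centre of the arm's flange, where the gripper is bolted on; the fingertips stand 182 mm ahead of it and the grasp point (between the pads) lies 163 mm ahead of it; z points along the fingers, y is the line along which they close (so a half turn about z gives the same grasp; the last joint's range is limited). The gripper opens to 88 mm and grips with 3 to 60 N. Pads are 20 mm wide; open, the fingers measure 115 mm over their backs; the gripper's body (75 mm by 178 mm) begins 61 mm behind the grasp point.
Start: joints at [65.048, 5.22, 70.514, -0, 104.267, -3.249], TCP at [0.222, 0.557, 0.405] pointing down, gripper open.
Joint ranges: [-164.24, 164.24], [-49.07, 125.15], [9.68, 141.18], [-86.29, 266.29], [3.28, 154.24], [-151.56, 151.56]. Speed limits (degrees/s): [147.25, 147.25, 172.46, 180, 180, 180].

## Interface

Orientations are given as [roll, pitch, yaw] about the fixed x, y, z axes, in that order (R = Rz(yaw) Ry(pitch) Rx(roll)).
In Python, from station import r gives the robot as it stands. The module is installed in compiled form; this text tells all that it offers. Calls block until the motion is done:
- r.reach(position, orientation): joint-space move of the TCP to a pose.
- r.servo_line(position, rotation=None, speed=0.15): straight line of the TCP; rotation=None keeps the orientation; speed is the mean speed in m/s.
- r.move_joints(angles): joint-space move.
- r.let_go() and r.grab(squeeze=None): open the fingers fully, or close them until they stop; squeeze is the grip in N (None keeps the last).
- r.wait(seconds).
- r.inverse_kinematics(position, orientation): joint angles nearest the present ones, or None.
- r.sense(): the state.
- r.snapshot(name): name is "scene" or "top" or "wrist"; returns a dict with "frame" (400x640x3 uint8, red, green, blue), "fx", "fy", "cx", "cy" (pixels), "R" (3x3) and "t" (3): a world point X has camera coordinates R X + t. Camera axes: x right, y down, z forward; pixel columns grow to the right and rows downward; lengths in m; the calibration is good to about 2 mm. A picture is of the moment at which its call begins. There is no depth.
A pose or a line that the arm cannot do raises r.IKError and nothing moves.
- r.hand_in(): hands the job in; it is judged then, once.
The state is a dict: "clock": time; "joints": joint angles; "joint_vel": joint speeds; "joint_torque": joint torques, N m; "tcp_pos": TCP position; "orientation": TCP orientation; "contact_force": force on the tool from outside, world axes, zero at the start; "torque": the same for the moment, N m; "opening": finger opening in m; "gripper_force": force on a finger pad.
Only numpy, scipy, OpenCV 4.12 (cv2) and the standard library are available. Lean on these libraries where they do the work, as an engineer would, in place of code of your own. Each camera call takes 0.05 s, during which the arm holds its last target. There are 200 camera calls.

## Task

Take the small round pot off the scale and set it down upright in a free spot on the floor of the black tray. Then set the small oblong meal box down gently, without dropping it, on the scale's pan, square with it and centred so that no edge overhangs, and let go; with it sitting there, press the scale's two-stage label button to its halfway stop, pause there for about a second, then press it fully down and release it. Leave everything else where it stands.

Things in the scene. Friction and masses are not known exactly. Their poses are not given: they have to be found in the camera images.
- pan (a point): Centre of the top face of the label scale's pan, a flat plain steel plate 80 mm (along its x) by 130 mm (along its y), 8 mm thick, top 62 mm above the table, no lip. z is up. The scale is fixed to the table: grey base 100 mm wide in x from y = -155 to +60 mm, 28 mm high; the console (top 58 mm above the table) lies at y = -76 to -154 mm, with a display at its x = +33 to +47 mm side that stands 108 mm above the table. Its position and yaw vary.
- button_top (a point): Centre of the top face of the round grey label button on the scale's console, 30 mm across, 80 mm above the table when up, 18 mm to -x and 115 mm to -y of the pan centre in the pan's axes. Pressed straight down. The first 6 mm are soft (1 to 2.5 N) and end at the halfway stop, which holds until 8 N; the next 6 mm take 8 to 12 N and end fully down, 12 mm below the rest height. It springs back up when let go.
- button_cap (a joint): First stage of the button (m): 0 up, 0.006 at the halfway stop (stays 0.006 beyond it).
- button_low (a joint): Second stage of the button (m): 0 down to the halfway stop, 0.006 fully down.
- pot_c (a point): Centre (24 mm above its underside) of the small round lidded pot, white with a grey lid, a cylinder 54 mm across and 48 mm high, 80 to 170 g. It starts standing on the scale's pan. z is its upward axis.
- box_c (a point): Centre (22.5 mm above its underside) of the oblong meal box, dark green with grey lid, one dark window and white clips at its ends: 56 mm (its x) by 110 mm (its y) by 45 mm high, 150 to 310 g. It stands on the table left of the scale, at any yaw, in one of three places that it shares with the square box and the tumbler. z is its upward axis.
- tray: Black tray fixed to the table, 340 mm (its x) by 220 mm (its y); origin at the centre of its underside. Its floor is 5 mm above the table, its rim 16 mm above the table and 5 mm thick. The half towards its +x carries the stack of two big boxes; the half towards -x (near the robot) has the shaker, at varying places, and free room (nothing else stands there beyond x = -10 mm).
- big_low_c (a point): Bystander: centre of the lower of two big two-window meal boxes stacked on the tray, 112 mm (its x) by 165 mm (its y) by 55 mm high, its y along the tray's x.
- big_top_c (a point): Bystander: centre of the upper big box, same size.
- shaker_c (a point): Bystander: centre of the white shaker with a steel cap, 38 mm across, 70 mm high, standing on the tray.
- square_c (a point): Bystander: centre of a square meal box of the same make as the oblong one, 76 by 76 by 45 mm high, on the table.
- tumbler_c (a point): Bystander: centre of a white lidded tumbler, 62 mm across, 94 mm high, on the table.
- thermos_c (a point): Bystander: centre of a steel thermos with black cap, 76 mm across, 190 mm high, behind the scale.
- spoon: Bystander: a steel spoon 140 mm long lying on the upper big box's lid; origin near its middle.
There are look-alikes about, which are no part of the job. What is shaped like the part that bears pot_c but red is not meant.

How it is judged (in metres and radians):
On the way, in this order (a step that is already met when the one before it is completed fails the run):
1. the pot stands upright on the tray's floor, let go (x of pot_c in the frame of tray between -0.145 and 0.145 m and y of pot_c in the frame of tray between -0.09 and 0.09 m and z of pot_c in the frame of tray between 0.02 and 0.036 m and angle between pot_c's own z axis and vertical below 0.12 rad and contact force between pot and the fingers below 0.1 N), for 0.2 s.
2. the oblong box sits centred and square on the pan, let go (horizontal distance between box_c and pan below 0.007 m and angle between the y axis of box_c and the y axis of pan, either way round below 0.1 rad and z of box_c in the frame of pan between 0.018 and 0.027 m and angle between box_c's own z axis and vertical below 0.05 rad and contact force between box and the fingers below 0.1 N), for 0.3 s.
3. the button is held at its halfway stop for half a second (value of joint button_cap above 0.004 m and value of joint button_low below 0.002 m), for 0.5 s.
4. the button is pressed fully down (value of joint button_cap above 0.004 m and value of joint button_low above 0.0045 m), for 0.1 s.
At the end, for the whole second after the job is handed in: Box at rest, level on the pan, centre within 7 mm of the pan's, long sides within 0.1 rad; pot upright (0.12 rad), at rest on the tray's floor; button up (stages under 2 mm) after 0.5 s at halfway (over 4 mm, under 2 mm past the stop), then fully down (4.5 of the last 6 mm) (all of step 1 and horizontal distance between box_c and pan below 0.007 m and angle between the y axis of box_c and the y axis of pan, either way round below 0.1 rad and z of box_c in the frame of pan between 0.018 and 0.027 m and angle between box_c's own z axis and vertical below 0.05 rad and linear speed of each of box, pot below 0.02 m/s and value of joint each of button_cap, button_low below 0.002 m); the robot touches nothing.
It fails at once if a bystander is shifted by more than 20 mm (distance of any of big_low_c, big_top_c, shaker_c, square_c, tumbler_c, thermos_c, spoon from where it was at the start of the episode above 0.02 m).
It fails at once if a bystander is tipped over (angle between any of big_low_c, big_top_c, shaker_c, square_c, tumbler_c, thermos_c's own z axis and vertical above 0.3 rad).
It fails at once if the button is pressed fully while the box is not centred on the pan (value of joint button_low above 0.0045 m and not (horizontal distance between box_c and pan below 0.007 m and angle between the y axis of box_c and the y axis of pan, either way round below 0.1 rad and z of box_c in the frame of pan between 0.018 and 0.027 m and angle between box_c's own z axis and vertical below 0.05 rad)).
It fails at once if the box or the pot is let fall (moves over 0.45 m/s out of the fingers, as after a drop of 10 mm or more) ((linear speed of box above 0.45 m/s and contact force between box and the fingers below 0.05 N) or (linear speed of pot above 0.45 m/s and contact force between pot and the fingers below 0.05 N)).
It also fails if it takes over 72 s, if anything falls off the work surface, if the arm or the gripper's body presses on something with over 40 N, if the wrist force passes 120 N, or if a joint passes its speed limit or range.

## Working session

There is one attempt and no reset: what is moved stays moved. The work goes in short steps, each a Python script; the robot and the scene stay as the last script left them, time stands still between calls to the robot, and variables do not carry over. Pictures are saved under pics/ and viewed, at most 10 in all, crops included, and the job is handed in when it is done.

```bash
mkdir -p pics
python3 - <<'E'
from station import r
import cv2,numpy as np,pickle
for n in("scene","top"):
    s=r.snapshot(n); cv2.imwrite(f"pics/{n}0.png",s["frame"][:,:,::-1]); pickle.dump(s,open(f"{n}0.pkl","wb"))
    print(n,s["fx"],-s["R"].T@s["t"],np.round(s["R"],2).tolist())
print(r.sense()["clock"],r.sense()["orientation"])
E
```

```text
scene 513.7370999346334 [1.06392816 0.84660471 1.26732807] [[-0.87, 0.49, 0.0], [0.38, 0.68, -0.62], [-0.31, -0.54, -0.78]]
top 407.5191737835447 [3.85438274e-01 5.78863095e-04 1.15106280e+00] [[0.04, -1.0, -0.0], [-0.98, -0.04, -0.2], [0.2, 0.01, -0.98]]
0.1 [-1.79899094e+02 -4.21725001e-03  1.58296705e+02]
```

View pics/top0.png

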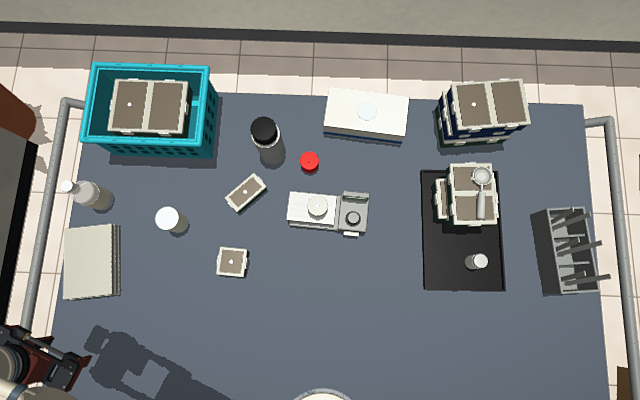

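View pics/scene0.png

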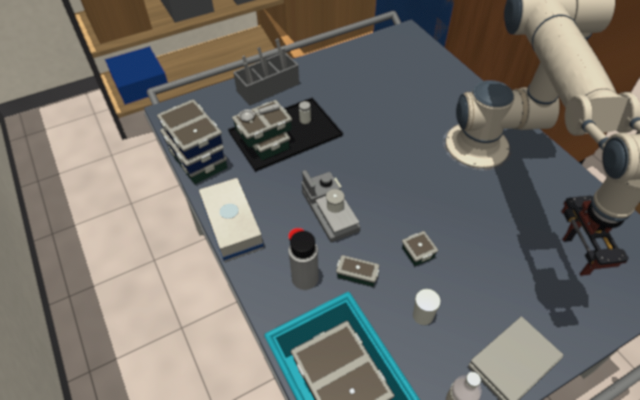

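The top view shows the oblong box at about (245,192), the pot lid at (317,205), the button at (353,218), the shaker at (477,262) and the tray corners near (421,170), (503,290) and (424,290). The red look-alike is at (309,161). Next I'll turn these into positions and look from close by.

```bash
cat > h.py <<'E'
from station import r
import cv2,numpy as np,pickle
def w(s,uv,z):
    d=s["R"].T@np.array([(uv[0]-s["cx"])/s["fx"],(uv[1]-s["cy"])/s["fy"],1]); c=-s["R"].T@s["t"]
    return (c+d*(z-c[2])/d[2])[:2]
def px(s,X):
    p=s["R"]@np.array(X)+s["t"]; return np.array([s["fx"]*p[0]/p[2]+s["cx"],s["fy"]*p[1]/p[2]+s["cy"]])
def shot(n,f):
    s=r.snapshot(n); pickle.dump(s,open(f+".pkl","wb")); cv2.imwrite(f"pics/{f}.png",s["frame"][:,:,::-1]); return s
def ld(f): return pickle.load(open(f+".pkl","rb"))
def down(yaw): return [180,0,yaw]
E
python3 - <<'E'
from h import *
s=ld("top0")
for n,uv,z in [("box",(245,190),.045),("pot",(317,204),.11),("button",(353,217),.08),("shaker",(474,260),.075),("t1",(421,170),.016),("t2",(424,290),.016),("t3",(503,290),.016),("sq",(232,259),.045),("tumb",(167,216),.094),("thermos",(263,128),.19),("panL",(288,207),.062),("dispR",(369,195),.1)]:
    print(n,w(s,uv,z))
i=s["frame"][150:300,140:400,::-1]; cv2.imwrite("pics/crop.png",cv2.resize(i,None,fx=3,fy=3,interpolation=cv2.INTER_CUBIC))
s=ld("scene0")
for n,uv,z in [("box",(358,267),.045),("pot",(336,196),.11),("button",(326,181),.08)]: print(n,w(s,uv,z))
sw=r.snapshot("wrist"); st=r.sense()
from scipy.spatial.transform import Rotation as Ro
T=Ro.from_euler("xyz",st["orientation"],degrees=True)
print("cam in tool",T.inv().apply(-sw["R"].T@sw["t"]-st["tcp_pos"]),(sw["R"]@T.as_matrix()).round(2).tolist(),sw["fx"])
E
```

```text
box [0.63121157 0.24009076]
pot [0.58697207 0.03557597]
button [ 0.56143483 -0.06068449]
shaker [ 0.46129283 -0.37992774]
t1 [ 0.71695572 -0.25635327]
t2 [ 0.37889117 -0.26270895]
t3 [ 0.38771491 -0.47685863]
sq [0.4395105  0.25985522]
tumb [0.54207408 0.42920348]
thermos [0.75931979 0.17643656]
panL [0.58479348 0.11563477]
dispR [ 0.61857748 -0.10007487]
box [0.62904675 0.24283944]
pot [0.58426956 0.03982018]
button [ 0.56935559 -0.04697491]
cam in tool [6.67945037e-02 3.64922505e-05 2.05953166e-02] [[0.0, 1.0, -0.0], [-0.97, 0.0, -0.24], [-0.24, 0.0, 0.97]] 333.0916094377724
```

View pics/crop.png

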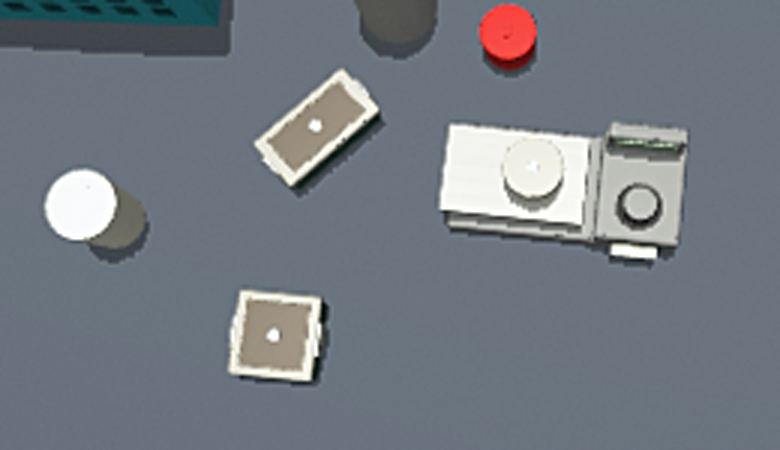

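The crop shows the pan corners at about (450,124), (592,137), (583,222) and (441,210), with the pot lid at (532,167). The oblong box's corners are at (342,69), (380,107), (295,187) and (254,143).

Run:
```python
from h import *
s=ld("top0")
f=lambda c,z:np.array([w(s,(140+(u+.5)/3-.5,150+(v+.5)/3-.5),z) for u,v in c])
P=f([(450,124),(592,137),(583,222),(441,210)],.062); print(P,P.mean(0),np.linalg.norm(P-np.roll(P,-1,0),axis=1))
a=P[0]+P[3]-P[1]-P[2]; print("pan yaw",np.degrees(np.arctan2(a[1],a[0]))-90)
B=f([(342,69),(380,107),(295,187),(254,143)],.045); print(B.mean(0),np.linalg.norm(B-np.roll(B,-1,0),axis=1))
a=B[2]+B[3]-B[0]-B[1]; print("box yaw y-axis",np.degrees(np.arctan2(a[1],a[0])))
pot=f([(532,167)],.11)[0]; print(pot,f([(639,203)],.08))
yaw=85
r.reach([.587,.045,.42],down(88)); print(r.sense()["clock"],r.sense()["joints"])
shot("wrist","w1")
```

```text
[[ 0.62952705  0.11370841]
 [ 0.62257379 -0.01636234]
 [ 0.5441399  -0.01104959]
 [ 0.54987507  0.11717592]] [0.58652895 0.0508681 ] [0.13025647 0.07861362 0.1283537  0.07972742]
pan yaw -2.812313109414376
[0.62635445 0.23788481] [0.05185982 0.10714375 0.05738009 0.10614327]
box yaw y-axis 135.6845419245985
[0.5834423  0.03541656] [[ 0.56050213 -0.05982392]]
2.4 [1.15492650e+00 3.67515811e+00 7.05783693e+01 1.74318509e-02
 1.05750915e+02 3.07192325e+00]
```

View pics/w1.png

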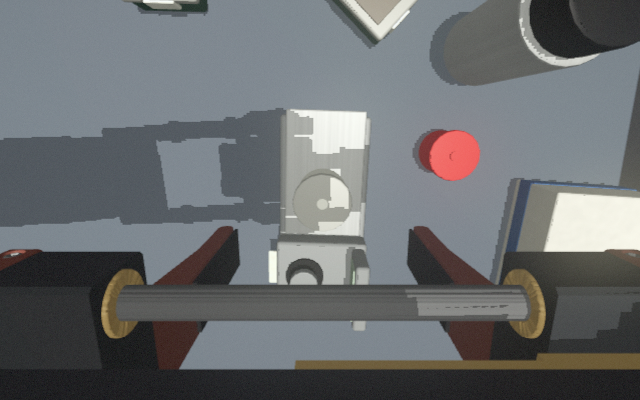

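The close view shows the lid knob at (322,202) and the pan's far corners near (283,110) and (366,112).

Run:
```python
from h import *
s=ld("w1")
print("pot",w(s,(322,203),.110), "pan",[w(s,p,.062) for p in [(286,110),(367,112),(361,236),(280,236)]],"btn",w(s,(305,272),.08))
for n in("top0",):
  t=ld(n); print(px(t,[.5838,.0354,.11]))
print(px(s,[.5834,.0354,.11]))
```

```text
pot [0.58465334 0.03676479] pan [array([0.55196734, 0.11945599]), array([0.63122877, 0.11501259]), array([ 0.62474877, -0.01361849]), array([ 0.53784063, -0.01082536])] btn [ 0.56410815 -0.04490949]
[317.01256182 205.19863309]
[320.65671772 204.511733  ]
```

Run:
```python
from h import *
x,y=.5842,.0362
r.reach([x,y,.33],down(87)); r.servo_line([x,y,.255],speed=.12)
r.grab(25); print(r.sense()["opening"],r.sense()["gripper_force"],r.sense()["tcp_pos"])
r.servo_line([x,y,.38],speed=.15)
r.reach([.421,-.325,.38],down(1.5)); print(r.sense()["opening"],r.sense()["clock"],r.sense()["joints"])
shot("wrist","w2"); shot("top","t2")
s=ld("t2"); i=s["frame"][160:310,400:530,::-1]
a=cv2.resize(i,None,fx=3,fy=3,interpolation=cv2.INTER_CUBIC); b=ld("w2")["frame"][:,:,::-1]
c=np.zeros((450,390+410,3),np.uint8); c[:,:390]=a; c[:256,390:]=cv2.resize(b,(410,256)); cv2.imwrite("pics/c2.png",c)
```

```text
0.0533888582767662 25.000104010105133 [0.58427829 0.03619249 0.25520231]
0.05369530489056454 6.7583 [-4.12511935e+01 -5.49570718e+00  8.37175708e+01  2.73421468e-02
  1.01787422e+02  4.71400901e+01]
```

View pics/c2.png

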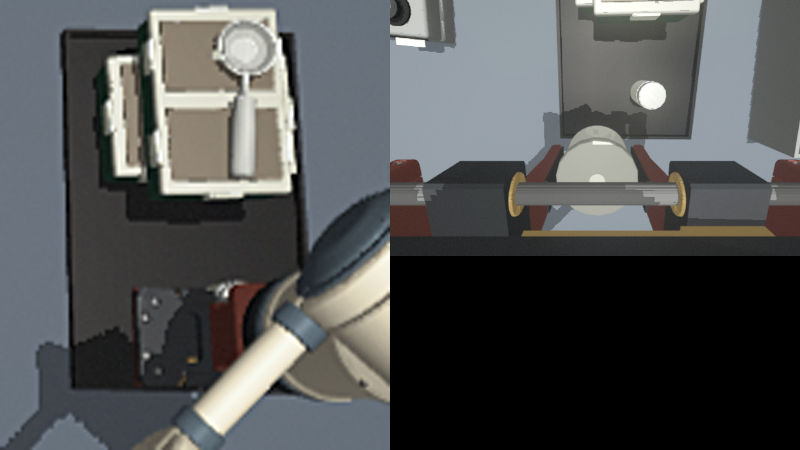

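The pot is held. In the wrist view the shaker cap is at about (406,148), and the near tray corners are at (268,214) and (470,215).

Run:
```python
from h import *
s=ld("w2")
for p,z in [((268,214),.016),((470,215),.016),((406,146),.075)]: print(w(s,p,z))
```

```text
[ 0.3825529  -0.26561738]
[ 0.3878687  -0.48262341]
[ 0.46376342 -0.39266694]
```

Run:
```python
from h import *
x,y=.427,-.330
r.reach([x,y,.30],down(-19)); r.servo_line([x,y,.206],speed=.1)
f0=r.sense()["contact_force"][2]
for k in range(10):
    z=.2045-.001*k
    r.servo_line([x,y,z],speed=.02); f=r.sense()["contact_force"][2]
    if abs(f-f0)>2: break
print(z,f0,f,r.sense()["opening"])
r.let_go(); r.wait(.2); r.servo_line([x,y,.36],speed=.2)
c=np.array([.6275,.239])
r.reach([c[0],c[1],.40],down(134)); print(r.sense()["clock"],r.sense()["joints"])
shot("wrist","w3"); shot("top","t3"); a=ld("t3")["frame"][150:310,400:530,::-1]
b=ld("w3")["frame"][:,:,::-1]; cc=np.zeros((560,640,3),np.uint8); cc[:400]=b; cc[400:,:130]=a; cv2.imwrite("pics/c3.png",cc)
```

```text
0.19749999999999998 -0.9989204105850052 3.648117128335326 0.05365625395250899
14.425 [ 1.78691769e+01  1.65581118e+01  5.82379356e+01 -1.87844678e-02
  1.05211004e+02 -2.60314537e+01]
```

View pics/c3.png

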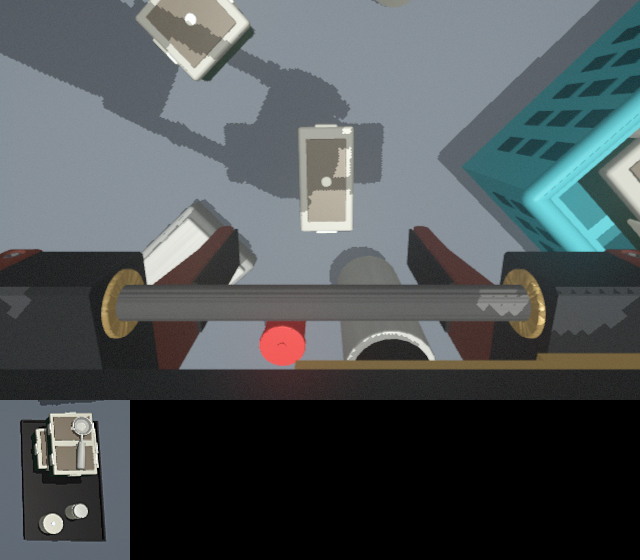

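The pot stands on the tray beside the shaker. The box lid's corners are at about (299,128), (353,128), (352,231) and (303,231).

Run:
```python
from h import *
s=ld("w3")
B=np.array([w(s,p,.045) for p in [(299,127),(353,127),(353,231),(303,231)]])
print(B,B.mean(0),np.linalg.norm(B-np.roll(B,-1,0),axis=1), w(s,(326,182),.047))
a=B[0]+B[1]-B[2]-B[3]; print(np.degrees(np.arctan2(a[1],a[0])))
```

```text
[[0.57122643 0.26228205]
 [0.60938576 0.29908912]
 [0.68589271 0.22314988]
 [0.64774713 0.18636038]] [0.62856301 0.24272036] [0.05301786 0.10779649 0.05299578 0.10779387] [0.62824708 0.24149681]
135.2192550499407
```

Run:
```python
from h import *
x,y=.6285,.2425
r.reach([x,y,.28],down(135.3)); r.servo_line([x,y,.1915],speed=.12)
r.grab(35); print(r.sense()["opening"],r.sense()["gripper_force"],r.sense()["tcp_pos"],r.sense()["contact_force"])
r.servo_line([x,y,.36],speed=.12)
r.reach([.587,.051,.36],down(87.1)); r.wait(.2); print(r.sense()["opening"],r.sense()["clock"],r.sense()["orientation"],r.sense()["tcp_pos"])
a=shot("wrist","w4"); shot("top","t4"); s=shot("scene","s4")
b=a["frame"][:,:,::-1]; cc=np.zeros((600,640,3),np.uint8); cc[:400]=b; cc[400:,:300]=ld("t4")["frame"][130:330,200:500,::-1];cc[400:,320:]=cv2.resize(s["frame"][150:250,260:420,::-1],(320,200)); cv2.imwrite("pics/c4.png",cc)
```

```text
0.05589922175708 34.913933873176575 [0.62851786 0.2424857  0.19175017] [-0.85673313 -0.08547817  0.99410678]
0.05588327963503386 19.1167 [-1.79977825e+02 -1.46025170e-02  8.72704863e+01] [0.58730711 0.0523942  0.35971131]
```

View pics/c4.png

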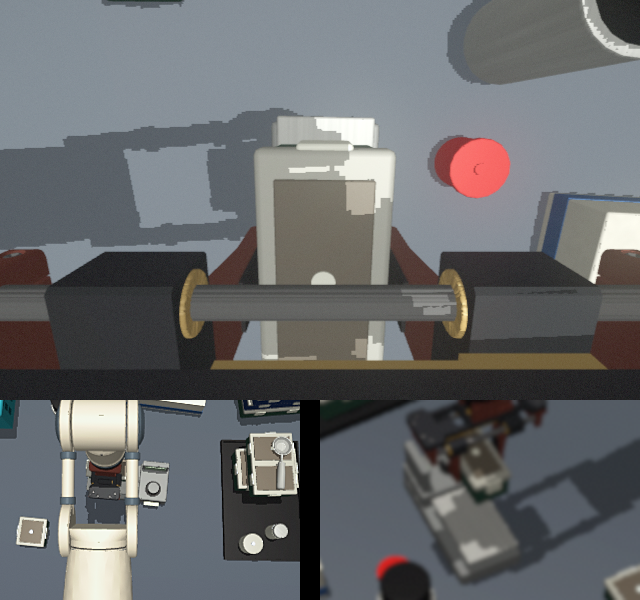

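The box is held squarely, and the pan's far edge shows at (276,118) to (376,118). The lid knob is at about (323,279) and the lid's far corners at (256,150) and (394,150).

Run:
```python
from h import *
s=ld("w4")
e=[w(s,p,.062) for p in[(276,119),(376,119)]]; print(e,np.linalg.norm(e[1]-e[0]))
d=e[1]-e[0]; yaw=np.arctan2(d[1],d[0]);print(np.degrees(yaw)); m=(e[0]+e[1])/2; print("pan",m-.065*np.array([-np.sin(yaw),np.cos(yaw)]))
print("knob",w(s,(323,279),.215)); l=[w(s,p,.213) for p in[(256,150),(394,150)]]; print(l,np.mean(l,0),np.linalg.norm(l[1]-l[0]))
```

```text
[array([0.55111883, 0.11833725]), array([0.63196296, 0.11457655])] 0.0809315560100251
-2.663359454764297
pan [0.5885205  0.05152711]
knob [0.58625725 0.0540581 ]
[array([0.56346   , 0.10738111]), array([0.61540533, 0.10496646])] [0.58943267 0.10617378] 0.05200142613489526
```

Run:
```python
from h import *
x,y=.5875,.0512
r.servo_line([x,y,.275],down(87.2),speed=.08); r.servo_line([x,y,.258],speed=.03); r.wait(.2)
s=r.sense(); f0=s["contact_force"][2]; print(s["tcp_pos"],s["orientation"],f0)
for k in range(10):
    z=.2565-.001*k
    r.servo_line([x,y,z],speed=.02); f=r.sense()["contact_force"][2]
    if abs(f-f0)>2: break
print(z,f,r.sense()["tcp_pos"])
r.let_go(); r.wait(.2); r.servo_line([x,y,.36],speed=.15)
bx,by=.5875-.018-.0055,.0512+.0009-.1149
print(bx,by,r.sense()["clock"])
r.grab(5)
r.reach([bx,by,.36],down(87.2)); a=shot("wrist","w5"); cv2.imwrite("pics/w5.png",a["frame"][:,:,::-1])
```

```text
[0.58756934 0.05119504 0.2583156 ] [ 1.79968381e+02 -1.81893459e-03  8.71989261e+01] -1.9856872588684042
0.2525 6.533197429608555 [0.58752659 0.05124082 0.253695  ]
0.5640000000000001 -0.0628 24.3917
```

View pics/w5.png

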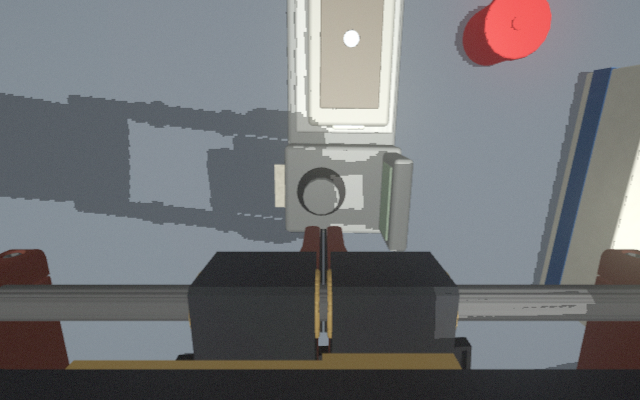

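The box sits on the pan, with its knob at (351,38), near lid edge from (310,124) to (393,124), and near pan corners at (290,139) and (396,139). The button cap is at about (321,195). I'll check these, then press.

Run:
```python
from h import *
s=ld("w5")
print("knob",w(s,(351,38),.109),"btn",w(s,(321,195),.08))
l=[w(s,p,.107) for p in[(309,124),(393,124)]]; p=[w(s,q,.062) for q in[(290,140),(396,140)]]
u=np.array([np.cos(np.radians(-2.8)),np.sin(np.radians(-2.8))]); v=np.array([-u[1],u[0]])
L=np.mean(l,0);P=np.mean(p,0); print(l,p,L+.054*v,P+.065*v,(L-P)@u,(L-P)@v, px(s,[.564,-.0628,.08]))
```

```text
knob [0.58631291 0.0502826 ] btn [ 0.56151403 -0.05813876]
[array([ 0.55633176, -0.00179826]), array([ 0.61351627, -0.00461897])] [array([ 0.53808756, -0.01468136]), array([ 0.62518404, -0.01897876])] [0.5875619  0.05072692] [0.58481103 0.04809233] 0.002618886612143011 0.013765815203721589 [324.3820031  200.49015819]
```

Run:
```python
from h import *
s=ld("w5"); i=s["frame"][90:250,270:430,::-1].copy()
i=cv2.resize(i,(640,640),interpolation=cv2.INTER_CUBIC)[:600]; 
t=np.radians(-2.8);R=np.array([[np.cos(t),-np.sin(t)],[np.sin(t),np.cos(t)]])
def pt(x,y,z): return tuple(int(k) for k in (px(s,[*(np.array([.5873,.0513])+R@[x,y]),z])-[270,90])*4)
for x,y,z in[(-.04,-.065,.062),(.04,-.065,.062)]: cv2.circle(i,pt(x,y,z),4,(0,0,255),-1)
for a in range(0,360,30): cv2.circle(i,pt(-.018+.015*np.cos(np.radians(a)),-.115+.015*np.sin(np.radians(a)),.08),2,(0,255,0),-1)
cv2.imwrite("pics/z5.png",i)
```

```text
(no output)
```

View pics/z5.png

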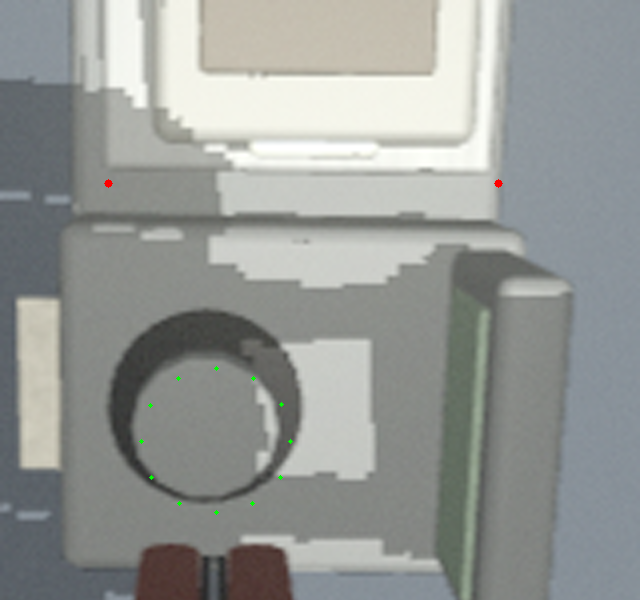

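Run:
```python
from h import *
r.reach([.5865,-.04,.40],down(87.2)); s=shot("wrist","w6")
t=np.radians(-2.8);R=np.array([[np.cos(t),-np.sin(t)],[np.sin(t),np.cos(t)]])
u0,v0=np.round(px(s,[.5873,.0513,.08])).astype(int); u0-=80; v0=max(v0-75,0); print(u0,v0)
i=cv2.resize(s["frame"][v0:v0+150,u0:u0+160,::-1],(640,600),interpolation=cv2.INTER_CUBIC)
for c,h,z,col in[((.5873,.0513),(.04,.065),.062,(0,0,255)),((.5875,.0512),(.028,.055),.107,(0,255,0))]:
  for a in(-1,1):
    for b in(-1,1):
      p=(px(s,[*(np.array(c)+R@[a*h[0],b*h[1]]),z])-[u0,v0]+.5)*4-.5; cv2.circle(i,tuple(int(k) for k in p),3,col,-1)
cv2.imwrite("pics/z6.png",i)
```

```text
239 13
```

View pics/z6.png

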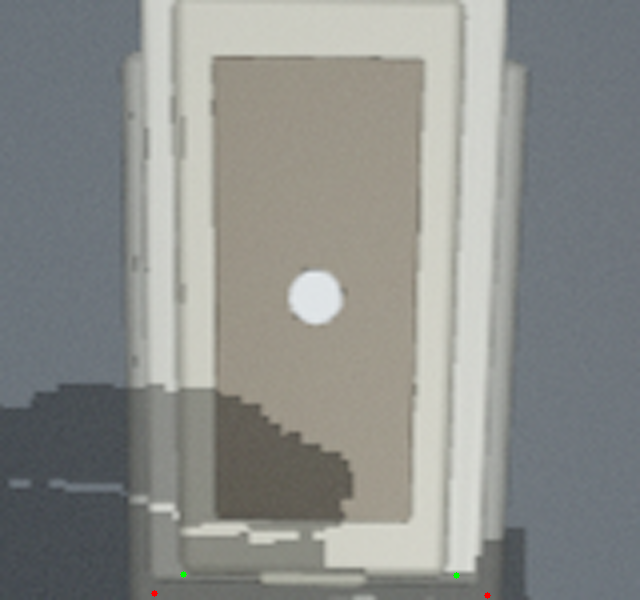

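Run:
```python
from h import *
s=ld("w6"); t=np.radians(-2.8);R=np.array([[np.cos(t),-np.sin(t)],[np.sin(t),np.cos(t)]])
for a in(-.034,.034):
  for b in(-.065,.065): print("pan",a,b,px(s,[*(np.array([.5873,.0513])+R@[a,b]),.062]).round(1))
for b in(-.055,.055): print("box",b,px(s,[*(np.array([.5875,.0512])+R@[0,b]),.107]).round(1))
g=s["frame"].mean(2).astype(int)
print("L",g[0:22,275:278].tolist()); print("R",g[0:22,362].tolist()); print("M",g[0:22,290].tolist())
print("near L",g[148:165,280].tolist(),"near R",g[148:165,357].tolist())
s=ld("w4");g=s["frame"].mean(2).astype(int)
for u in(285,325,365):print(g[110:126,u].tolist())
s=ld("w1");g=s["frame"].mean(2).astype(int)
for u in(292,300,345,355):print(g[104:118,u].tolist(),g[225:245,u].tolist())
for a in(-.03,-.02,.02,.03):print([px(s,[*(np.array([.5873,.0513])+R@[a,b]),.062]).round(1).tolist() for b in(-.065,.065)])
```

```text
pan -0.034 -0.065 [283.4 161.1]
pan -0.034 0.065 [279.8  11.1]
pan 0.034 -0.065 [354.3 161.4]
pan 0.034 0.065 [358.4  11.5]
box -0.055 [318.6 156.3]
box 0.055 [318.8   7.7]
L [[116, 113, 116], [112, 114, 113], [114, 114, 113], [114, 116, 114], [116, 114, 115], [115, 114, 116], [113, 113, 115], [114, 112, 114], [125, 126, 128], [173, 185, 186], [186, 201, 205], [186, 202, 204], [184, 200, 205], [183, 202, 204], [184, 201, 204], [183, 200, 204], [182, 199, 205], [182, 199, 204], [181, 199, 204], [183, 199, 204], [179, 199, 203], [180, 198, 204]]
R [116, 117, 113, 117, 117, 116, 118, 113, 120, 114, 127, 183, 206, 205, 205, 206, 205, 205, 206, 206, 206, 204]
M [115, 115, 118, 113, 115, 117, 114, 114, 136, 183, 192, 162, 178, 190, 199, 199, 197, 200, 199, 199, 200, 199]
near L [137, 138, 138, 135, 138, 137, 138, 138, 134, 118, 94, 107, 110, 107, 106, 110, 103] near R [213, 210, 211, 208, 187, 185, 185, 178, 137, 133, 123, 110, 108, 112, 110, 110, 111]
[104, 103, 103, 101, 106, 114, 145, 166, 176, 179, 178, 177, 178, 178, 180, 178]
[150, 149, 149, 149, 152, 148, 162, 201, 233, 253, 253, 25
[... 200 characters left out ...]
 157, 157, 155, 136, 106, 87, 91, 90, 90, 95, 92, 103, 139, 163, 171]
[142, 138, 140, 142, 140, 161, 217, 239, 239, 239, 238, 238, 230, 167] [154, 155, 154, 156, 156, 155, 153, 153, 142, 116, 91, 89, 94, 95, 96, 90, 101, 133, 158, 163]
[145, 143, 145, 144, 143, 145, 155, 200, 234, 245, 245, 246, 245, 246] [224, 223, 224, 224, 222, 223, 223, 222, 222, 215, 147, 101, 92, 92, 91, 94, 97, 100, 119, 146]
[146, 143, 143, 144, 145, 145, 150, 178, 228, 248, 248, 248, 247, 247] [220, 219, 219, 219, 218, 220, 218, 218, 220, 217, 174, 105, 95, 94, 94, 98, 96, 95, 106, 140]
[[295.2, 236.7], [294.8, 111.6]]
[[304.6, 236.9], [305.0, 111.8]]
[[341.8, 237.4], [345.8, 112.5]]
[[351.1, 237.6], [356.0, 112.6]]
```

Run:
```python
from h import *
x,y=.5875,.0512; X,Y=.5876,.0544
r.let_go(); r.reach([x,y,.33],down(87.2)); r.servo_line([x,y,.2538],speed=.1); r.grab(35)
print(r.sense()["opening"])
r.servo_line([x,y,.259],speed=.04); r.servo_line([X,Y,.259],speed=.02); r.wait(.2)
f0=r.sense()["contact_force"][2]
for k in range(8):
    r.servo_line([X,Y,.2565-.001*k],speed=.02); f=r.sense()["contact_force"][2]
    if abs(f-f0)>2: break
print(k,f0,f,r.sense()["tcp_pos"])
r.let_go(); r.wait(.2); r.servo_line([X,Y,.36],speed=.15); r.grab(5)
r.reach([.5865,-.04,.40],down(87.2)); s=shot("wrist","w7"); g=s["frame"].mean(2).astype(int)
print(r.sense()["clock"],g[0:22,290].tolist(),g[0:22,276].tolist(),g[140:165,300].tolist(),g[140:165,340].tolist()); print(g[82,260:380].tolist())
g=ld("w6")["frame"].mean(2).astype(int);print(g[140:165,300].tolist(),g[140:165,340].tolist())
```

```text
0.05606352666813131
3 -1.446366896703328 1.367246401841561 [0.58770165 0.05441733 0.254018  ]
35.5417 [116, 117, 124, 171, 184, 196, 197, 198, 198, 197, 197, 199, 198, 200, 198, 199, 199, 199, 198, 201, 199, 198] [118, 116, 117, 119, 118, 138, 185, 196, 195, 192, 177, 178, 178, 180, 181, 185, 195, 194, 195, 194, 194, 194] [135, 137, 134, 136, 135, 151, 201, 189, 120, 113, 112, 136, 134, 136, 133, 119, 99, 108, 111, 108, 107, 107, 105, 96, 74] [207, 208, 209, 208, 207, 208, 208, 205, 183, 154, 157, 210, 211, 210, 209, 191, 104, 108, 113, 111, 109, 110, 110, 105, 87]
[117, 115, 114, 116, 115, 114, 114, 120, 115, 118, 108, 118, 142, 157, 164, 152, 131, 178, 202, 203, 206, 204, 194, 165, 158, 153, 177, 201, 199, 201, 200, 201, 171, 129, 143, 145, 144, 143, 144, 145, 146, 146, 145, 146, 147, 148, 147, 147, 148, 147, 148, 147, 169, 211, 226, 226, 226, 227, 226, 226, 226, 227, 226, 224, 200, 160, 150, 150, 151, 148, 149, 152, 150, 151, 150, 150, 150, 150, 150, 152, 147, 151, 153, 146, 182, 206, 206, 204, 205, 206, 203, 194, 178, 156, 188, 209, 208, 209, 210, 209, 210, 207, 188, 169, 166, 168, 162, 147, 127, 114, 119, 117, 118, 118, 121, 119, 118, 117, 118, 120]
[88, 87, 90, 142, 182, 194, 134, 135, 134, 136, 133, 131, 136, 133, 125, 114, 105, 122, 100, 108, 108, 109, 108, 107, 108] [151, 151, 150, 157, 205, 206, 205, 205, 206, 205, 207, 206, 206, 207, 203, 177, 150, 121, 118, 99, 111, 110, 110, 125, 163]
```

The numbers now put the box within about 1 mm of the pan centre. Next is the button.

Run:
```python
from h import *
x,y=.5625,-.0605
r.reach([x,y,.30],down(87.2)); r.servo_line([x,y,.2655],speed=.05); r.wait(.3)
F=lambda:(r.wait(.05),r.sense())[1]
s=F(); f0=s["contact_force"][2]; log=[]
z=.264
while z>.252:
    r.servo_line([x,y,z],speed=.02); s=F(); f=s["contact_force"][2]-f0
    log.append((round(z,4),round(s["tcp_pos"][2],4),round(f,1)))
    if f>4: break
    z-=.0008
print(log)
r.wait(1.0); s=r.sense(); print("half",s["tcp_pos"],s["contact_force"][2]-f0,s["clock"])
```

```text
[(0.264, np.float64(0.2639), np.float64(1.5)), (0.2632, np.float64(0.2631), np.float64(0.9)), (0.2624, np.float64(0.2625), np.float64(1.1)), (0.2616, np.float64(0.2617), np.float64(0.9)), (0.2608, np.float64(0.2608), np.float64(2.2)), (0.26, np.float64(0.26), np.float64(2.0)), (0.2592, np.float64(0.2593), np.float64(2.0)), (0.2584, np.float64(0.2584), np.float64(2.8)), (0.2576, np.float64(0.2576), np.float64(2.0)), (0.2568, np.float64(0.2569), np.float64(2.4)), (0.256, np.float64(0.2563), np.float64(5.2))]
half [ 0.56253652 -0.06050452  0.25630635] 5.8295778724742595 41.5333
```

Run:
```python
from h import *
x,y=.5625,-.0605; log=[]
f0=r.sense()["contact_force"][2]-5.8; z=.2545
while z>.245:
    r.servo_line([x,y,z],speed=.03); r.wait(.05); s=r.sense(); f=s["contact_force"][2]-f0
    log.append((round(z,4),round(float(s["tcp_pos"][2]),4),round(float(f),1)))
    if f>16: break
    z-=.001
print(log); r.wait(.3)
r.servo_line([x,y,.30],speed=.08); r.servo_line([x,y,.40],speed=.15)
r.reach([.5865,-.04,.40],down(87.2)); s=shot("wrist","w8"); g=s["frame"].mean(2).astype(int)
print(g[0:14,290].tolist(),g[0:14,276].tolist(),g[144:162,340].tolist(),r.sense()["clock"])
```

```text
[(0.2545, 0.2554, 9.3), (0.2535, 0.2546, 9.1), (0.2525, 0.2537, 9.8), (0.2515, 0.2529, 10.5), (0.2505, 0.252, 11.7), (0.2495, 0.2511, 11.7), (0.2485, 0.2503, 11.2), (0.2475, 0.25, 15.1), (0.2465, 0.2499, 19.3)]
[116, 117, 115, 129, 172, 186, 198, 198, 197, 198, 199, 198, 199, 198] [116, 115, 114, 114, 115, 117, 129, 140, 116, 115, 124, 149, 146, 145] [207, 207, 208, 207, 207, 206, 186, 158, 146, 210, 210, 201, 134, 125, 108, 111, 110, 110] 46.475
```

The button reached full depth (tool 12 mm down, with a hard stop), and the box has not moved.

```bash
python3 -c "
from h import *
r.wait(.3); print(r.hand_in())"
```

```text
the job is handed in; nothing more can be done
None
```

The job is handed in at about 47 s of the 72 s limit: the pot stands on the tray, the box sits within about 1 mm of the pan's centre by my camera measurement, and the button was held halfway for over a second, then pressed fully and released; the judge's verdict was not shown.

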